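Ratchet the welding turntable round to the pointer and lock it

ROBOT

A 7-joint arm with a two-finger parallel gripper is mounted at the origin on the work surface; the furniture and walls round the work are solid. World frame = base frame: x ahead of the robot, y to its left, z up, the work surface at z = 0. Lengths are in m, angles in degrees, forces in N, time in s.
With the tool pointing down it reaches from about 0.35 to 0.9 m from the base axis. Payload 8.1 kg.
Tool frame: the origin (TCP) lies between the finger pads; the fingertips stand 17 mm ahead of it and the grasp point (between the pads) lies 2 mm behind it; z points along the fingers, y is the direction in which the jaws open and shut (so a half turn about z gives the same grasp; the last joint's range is limited). The gripper opens to 92 mm and grips with 3 to 60 N. Pads are 19 mm wide; open, the fingers measure 130 mm over their backs; the gripper's body (75 mm by 190 mm) begins 47 mm behind the grasp point.
Start: joints at [57.261, 24.895, 1.432, 90.138, -0.665, 64.973, -4.303], TCP at [0.282, -0.558, 0.244] pointing down, gripper open.
Joint ranges: [-149.89, 149.89], [-25.12, 119.58], [-72.63, 75.52], [4.76, 147.25], [-75.54, 255.54], [6.69, 114.76], [-157.13, 157.13]. Speed limits (degrees/s): [127.2, 127.2, 172.46, 172.46, 180, 180, 180].

INTERFACE

Orientations are given as a 3x3 rotation matrix whose columns are the frame's x, y, z axes.
In Python, from bench import r, eyes gives the robot as it stands.
- The arm moves only by the tool play_rows, never from a script. Its argument "plan" is a list that holds one entry, the list of rows, each a list of 5 numbers: the shift along the tool's x, y, z in m, then the turn about the tool's z in rad, then the gripper's target within -1 to 1 (fully open at 1, half-way at 0, shut at -1). A call has exactly 10 rows; each row shifts and turns the pose as measured when the row begins, along the tool's axes as they then stand; what a row does not reach is not made up. A row lasts 1/12 s, in which the tool goes at most 41.7 mm and 7.16 degrees, less where a joint would pass 70% of its speed; a pose out of reach is approached as far as the arm can. A call is refused whole if a number of a shift passes 0.0417 or a number of a turn 0.125, either way. A call with a gripper value outside its range is refused whole. The fingers move at their own pace and stop on an object; the grip force is fixed at half the most. Time passes only in rows, so rows that do not move let the fingers close, or fill a call up. It gives the time, the measured TCP pose, the force and the opening at its end, in the units of the state.
- r.get_obs(): the state, without advancing time (a new reading comes with each control period).
- eyes.capture(name): name is "scene" or "side" or "wrist"; returns a dict with "img" (400x640x3 uint8, red, green, blue), "z_map" (400x640 float32, m along the optical axis (not along the pixel's ray), 0 where there is no reading), "camera_matrix" (3x3 intrinsics, pixels), "T" (4x4, takes a point from camera to world coordinates). Camera axes: x right, y up, looking along -z (the intrinsics and any distortion apply to the point x, -y, -z); pixel columns grow to the right and rows downward; lengths in m; the calibration is good to about 2 mm. A picture is of the moment at which its call begins.
- r.sign_off(): hands the job in, once; it reports no verdict.
The state is a dict: "time_s": time; "joint_positions": joint angles; "dq": joint speeds; "joint_efforts": joint torques, N m; "ee_pos": TCP position; "orientation": TCP orientation; "ft_force": force on the tool from outside, world axes, zero at the start; "torque": the same for the moment, N m; "grip_width": finger opening in m.
Only numpy, scipy, OpenCV 4.12 (cv2) and the standard library are available. Lean on these libraries where they do the work, as an engineer would, in place of code of your own. Each camera call takes 0.05 s, during which the arm holds its last target. There are 200 camera calls.

TASK

Swing the ratchet lever of the small indexing turntable back and forth, fully from stop to stop, until the red mark beside the bracket stands at the yellow pointer, then push the locking bolt by its green knob fully home so that the table is locked there. Turn the table only with the lever, never by touching the table or its bracket, and leave the nut, the red magnet square and the yellow marker where they lie.

Things in the scene. Friction and masses are not known exactly. Their poses are not given: they have to be found in the camera images.
- indexer: Indexing unit fixed to the bench: blue plate 210 mm (x) by 260 mm (y from -100 to +160), 10 mm thick. Origin: on the table's turning axis at bench level, z up. Yellow pointer (61 mm high) on the -x side, lever on the -y side, locking bolt on the +y side. 'The unit's x, y' below means this frame, which is moved and turned about z between runs.
- turntable: Turntable: dark 12-tooth ratchet wheel (radius 80 mm, 25 to 37 mm high) under a bright disc (radius 68 mm, top 50 mm high) with 12 rim gaps, one per 30 degree notch. A dark bracket 45x40x40 mm (top 90 mm high) is bolted on beside the red mark. Origin on the axis at bench level. Turns anticlockwise only, seen from above. The robot must not touch it.
- red_mark (a point): On the red mark on the disc, 54 mm from the axis, 51 mm high. At the start it is 67 to 171 degrees short of the pointer (clockwise of it): 3 to 6 forward swings. After each full swing it stands within about 3 mm of the pointer or at least 25 mm from it.
- pointer_tip (a point): Tip of the fixed yellow pointer: 54 mm from the axis on the -x side of indexer, 58 mm high, just above the disc.
- ratchet_lever (a joint): Lever angle (rad): 0 at the back stop, 0.69 at the forward stop; grows anticlockwise from above (grip moves to the unit's +x). Forward swing: drives the table one notch (the first may give less); the holding pawl drops in 0.05 before the stop. Back swing: by 0.62 or more, pawl catches the next tooth, table stays. Stays where left; moves with 2 to 4 N at the grip.
- lever_grip (a point): On the axis of the lever's upright black grip, a round post 18 mm in diameter (21 mm at the head) from 22 to 102 mm high; the point is 80 mm high, 150 mm from the turning axis. Seen from the axis it lies at -1.901 rad plus the lever angle, counted from the unit's +x anticlockwise.
- lock_bolt (a joint): Travel of the locking bolt (m): 0 withdrawn, 0.018 fully home. Slides along the unit's -y towards the turning axis with about 2 N of friction; stays where left. Its round nose enters a gap of the disc's rim and goes home only when the table stands in a notch.
- lock_knob (a point): On the axis of the bolt's upright green knob, a round post 20 mm in diameter (25 mm at the head) from 50 to 106 mm high; the point is 85 mm high, at the unit's x = 0 and y = 136 mm when withdrawn, y = 118 mm when home. The bolt's guide, next to it towards the turning axis, is 56 mm high.
- nut: Bystander: dark hexagon nut, 35x39x19 mm, lying flat, to the left of the unit, nearer the robot. Origin: centre of its underside.
- magnet_square: Bystander: red welding magnet square, 105x105x17 mm, lying flat to the left of the unit. Origin: centre of its underside.
- paint_marker: Bystander: yellow paint marker, 16x131x18 mm, lying to the right of the unit. Origin: centre of its underside.

How it is judged:
By the outcome, as a careful person would: the job done as asked, in the order asked, and still so for the second after the job is handed in, with the robot touching nothing.
It also fails if it takes over 64 s, if anything falls off the work surface, if the arm or the gripper's body presses on something with over 40 N, if the wrist force passes 120 N, or if a joint passes its speed limit or range.

## Working session

There is one attempt and no reset: what is moved stays moved. The work goes in short steps, Python scripts to look and compute and a tool call to move; the robot and the scene stay as the last step left them, time stands still between calls to the robot, and variables do not carry over. Pictures are saved under pics/ and viewed, about 8 in all and at most 12, crops included, and the job is handed in when it is done.

Besides the shell and the picture viewer there is one more tool, called after "Request:" by a JSON object that holds its "name" and its "arguments". play_rows: Moves the arm, as the interface text tells. Its arguments: {"type":"object","properties":{"plan":{"type":"array","items":{"type":"array","items":{"type":"array","items":{"type":"number"}}}}},"required":["plan"]}

```bash
mkdir -p pics; ls
cat > h.py <<'E'
import numpy as np, cv2
from bench import r, eyes
def cap(n):
    c=eyes.capture(n); return c
def cloud(c):
    K=c["camera_matrix"]; z=c["z_map"]; v,u=np.indices(z.shape)
    P=np.stack([(u-K[0,2])/K[0,0]*z, -(v-K[1,2])/K[1,1]*z, -z],-1)
    return P@c["T"][:3,:3].T+c["T"][:3,3]
def save(c,n): cv2.imwrite(f"pics/{n}.png",c["img"][:,:,::-1])
E
python3 - <<'E'
from h import *
ims=[]
for n in ["scene","side"]:
    c=cap(n); save(c,n); np.savez(f"{n}.npz",P=cloud(c),img=c["img"],T=c["T"],K=c["camera_matrix"])
    print(n,c["T"].round(3).tolist(),c["camera_matrix"].round(1).tolist())
    ims.append(c["img"])
o=r.get_obs(); print({k:np.round(v,3) for k,v in o.items()})
E
```

```text
pics
scene [[0.609, 0.517, -0.601, -0.408], [-0.793, 0.413, -0.447, -0.67], [0.017, 0.749, 0.662, 1.079], [0.0, 0.0, 0.0, 1.0]] [[456.0, 0.0, 318.2], [0.0, 456.0, 205.7], [0.0, 0.0, 1.0]]
side [[-0.929, 0.231, -0.289, 0.094], [-0.37, -0.568, 0.735, 0.925], [0.006, 0.79, 0.613, 0.846], [0.0, 0.0, 0.0, 1.0]] [[387.0, 0.0, 323.0], [0.0, 387.0, 196.5], [0.0, 0.0, 1.0]]
{'time_s': np.float64(0.1), 'joint_positions': array([57.262, 24.932,  1.432, 90.182, -0.663, 64.973, -4.303]), 'dq': array([-0.016, -0.151, -0.025, -0.112, -0.065,  0.017,  0.085]), 'joint_efforts': array([ 4.0000e-03, -6.6913e+01,  9.8900e-01, -3.1514e+01, -6.1000e-02,
        3.7000e-02,  0.0000e+00]), 'ee_pos': array([ 0.282, -0.557,  0.243]), 'orientation': array([[ 0.892,  0.452, -0.001],
       [ 0.452, -0.892,  0.001],
       [-0.   , -0.001, -1.   ]]), 'ft_force': array([-0.026,  0.225, -0.545]), 'torque': array([-0.022,  0.029, -0.005]), 'grip_width': np.float64(0.092)}
```

View pics/scene.png

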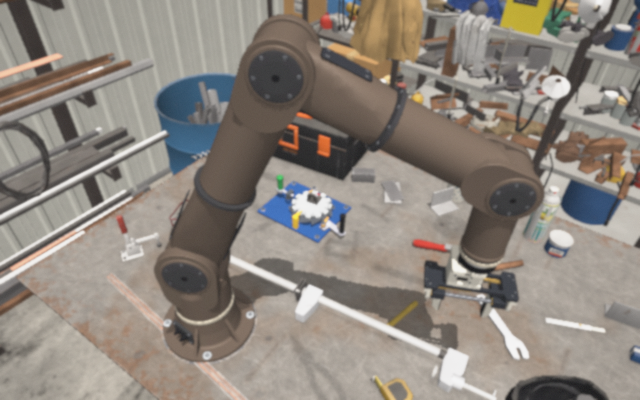

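View pics/side.png

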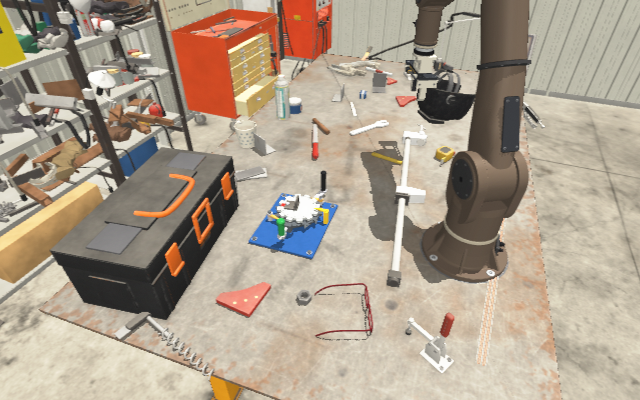

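Scene: the unit is at about (310,210), with the green knob at (280,182) and the black grip at (343,222). Side: knob (281,228), grip (323,181), yellow pointer (325,215), bracket about (290,203), and the toolbox is close by on the far side. Next I fit the unit's pose.

```bash
cat > fit.py <<'E'
from h import *
import cv2
for n,box in [("scene",(250,360,165,250)),("side",(240,345,160,265))]:
    d=np.load(n+".npz"); P=d["P"]; hsv=cv2.cvtColor(d["img"],cv2.COLOR_RGB2HSV)
    M=np.zeros(P.shape[:2],bool); M[box[2]:box[3],box[0]:box[1]]=1
    H,S,V=[hsv[...,i].astype(int) for i in range(3)]
    z=P[...,2]
    blue=M&(abs(H-108)<12)&(S>130)&(abs(z-.01)<.012)
    q=P[blue][:,:2]; rect=cv2.minAreaRect(q.astype(np.float32)); print(n,"plate",len(q),rect)
    for nm,m in [("green",(abs(H-65)<20)&(S>100)),("black",(V<60)&(z>.06)),("yellow",(abs(H-25)<8)&(S>150)&(z>.02)),("red",((H<8)|(H>172))&(S>120)&(z>.03)&(z<.07)),("disc",(S<50)&(V>170)&(abs(z-.05)<.006)),("brack",(abs(z-.09)<.008))]:
        m=m&M&(z<.15); p=P[m]
        if len(p): print(nm,len(p),np.median(p,0).round(3),p.min(0).round(3),p.max(0).round(3),np.argwhere(m).mean(0)[::-1].round())
E
python3 fit.py; python3 -c "
import cv2
a=cv2.imread('pics/side.png')[160:265,235:350];b=cv2.imread('pics/scene.png')[165:250,250:360]
cv2.imwrite('pics/crop.png',cv2.hconcat([cv2.resize(a,(400,365),interpolation=3),cv2.resize(b,(400,365),interpolation=3)]))"
```

```text
scene plate 1157 ((0.5180007219314575, 0.07829365879297256), (0.2079455852508545, 0.2581765949726105), 2.879624366760254)
green 50 [0.51  0.182 0.093] [0.498 0.173 0.059] [0.518 0.192 0.11 ] [280. 181.]
black 66 [0.733 0.072 0.069] [ 0.484 -0.104  0.06 ] [0.766 0.114 0.104] [341. 186.]
yellow 51 [0.425 0.044 0.051] [0.42  0.036 0.022] [0.442 0.052 0.065] [295. 219.]
disc 648 [0.513 0.044 0.051] [ 0.458 -0.018  0.044] [0.594 0.193 0.056] [310. 204.]
brack 63 [0.513 0.047 0.089] [ 0.484 -0.107  0.082] [0.532 0.19  0.098] [315. 200.]
side plate 1840 ((0.520506739616394, 0.08463098108768463), (0.2072327584028244, 0.2625216245651245), 2.973101854324341)
green 112 [0.513 0.195 0.094] [0.505 0.107 0.037] [0.551 0.203 0.11 ] [280. 226.]
black 42 [ 0.492 -0.09   0.091] [ 0.486 -0.099  0.06 ] [ 0.499 -0.083  0.106] [323. 176.]
yellow 84 [0.431 0.052 0.053] [ 0.423 -0.028  0.021] [0.592 0.114 0.065] [321. 213.]
red 8 [0.571 0.065 0.054] [0.564 0.058 0.052] [0.577 0.07  0.058] [283. 204.]
disc 694 [0.513 0.063 0.051] [ 0.434 -0.032  0.044] [0.608 0.206 0.056] [299. 209.]
brack 65 [0.512 0.064 0.089] [ 0.486 -0.094  0.082] [0.532 0.201 0.098] [297. 203.]
```

View pics/crop.png

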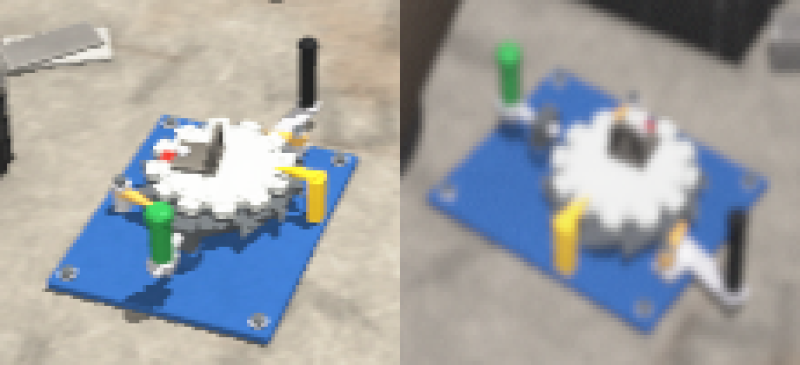

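Rough fit: axis near (0.521, 0.052), yaw about 3°, lever near the back stop, red mark about 168° short of the pointer, so 6 swings. I'll move closer and measure with the wrist camera.

Request:
{"name": "play_rows", "arguments": {"plan": [[[0.03,-0.026,0,0,1],[0.03,-0.026,0,0,1],[0.03,-0.026,0,0,1],[0.03,-0.026,0,0,1],[0.03,-0.026,0,0,1],[0.03,-0.026,0,0,1],[0.03,-0.026,0,0,1],[0.03,-0.026,0,0,1],[0.03,-0.026,0,0,1],[0.03,-0.026,0,0,1]]]}}

```text
time_s: 0.93
ee_pos: [0.4313, -0.1838, 0.2379]
orientation: [[0.9, 0.435, -0.009], [0.435, -0.9, -0.001], [-0.008, -0.003, -1.0]]
ft_force: [0.6, 0.4, -0.7]
grip_width: 0.0916
```

Request:
{"name": "play_rows", "arguments": {"plan": [[[0.01,-0.005,0,-0.082,1],[0,0,0,-0.082,1],[0,0,0,-0.082,1],[0,0,0,-0.082,1],[0,0,0,-0.082,1],[0,0,0,-0.082,1],[0,0,0,-0.082,1],[0,0,0,-0.082,1],[0,0,0,-0.082,1],[0,0,0,-0.082,1]]]}}

```text
time_s: 1.77
ee_pos: [0.4404, -0.1599, 0.2357]
orientation: [[0.242, 0.97, -0.012], [0.97, -0.242, 0.005], [0.002, -0.013, -1.0]]
ft_force: [-0.5, 0.6, -0.4]
grip_width: 0.0915
```

Run:
```python
from h import *
c=cap("wrist"); save(c,"w1"); np.savez("w1.npz",P=cloud(c),img=c["img"])
o=r.get_obs(); print({k:np.round(v,3) for k,v in o.items()})
P=np.load("side.npz")["P"]; z=P[...,2]; m=(z>.06)&(P[...,1]<.4)&(P[...,1]>-.3)&(P[...,0]>.6)&(P[...,0]<1.0)
q=P[m]; print(q[:,:2].min(0),np.percentile(q,[1,5,50,95],axis=0))
```

```text
{'time_s': np.float64(1.817), 'joint_positions': array([ 28.969,  12.613, -18.336, 110.001,   4.45 ,  58.837,  -4.979]), 'dq': array([ -0.551,  -0.07 ,   0.946,  -0.105,  -0.407,  -0.079, -11.192]), 'joint_efforts': array([ 1.5900e-01, -4.6532e+01, -1.7670e+00, -2.9605e+01, -1.3800e-01,
        3.9000e-02, -1.6340e+00]), 'ee_pos': array([ 0.44 , -0.16 ,  0.236]), 'orientation': array([[ 0.236,  0.972, -0.012],
       [ 0.972, -0.236,  0.005],
       [ 0.002, -0.013, -1.   ]]), 'ft_force': array([0.343, 0.01 , 0.691]), 'torque': array([-0.05 , -0.061, -0.025]), 'grip_width': np.float64(0.092)}
[ 0.68175179 -0.29979445] [[ 0.68611207 -0.27116797  0.0637942 ]
 [ 0.69061435  0.0940662   0.08125816]
 [ 0.76761273  0.26839509  0.20218214]
 [ 0.93627608  0.38818836  0.21292606]]
```

View pics/w1.png

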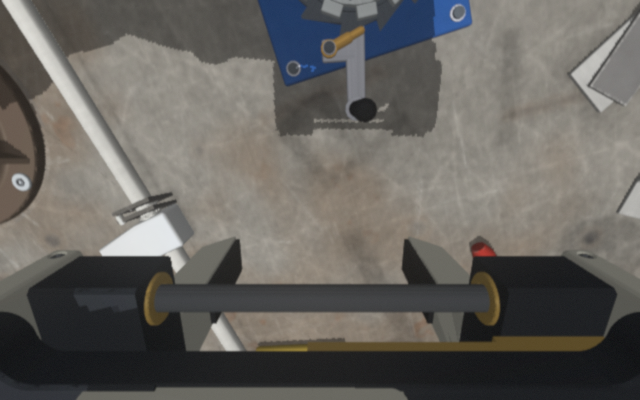

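The wrist view shows the grip head at (362,109) and the lever's plate at (355,65). I'll compute the grip position and check the tracking.

Run:
```python
from h import *
d=np.load("w1.npz");P=d["P"]
for v in (104,109,114): print([P[v,u].round(4).tolist() for u in (355,362,369)])
z=P[...,2]; m=(z>.09)&(z<.115); m[200:]=0
q=P[m]; print(len(q),q.min(0),q.max(0),np.median(q,0), cv2.minEnclosingCircle(q[:,:2].astype(np.float32)))
o=r.get_obs();print(o["ee_pos"])
g=np.median(q,0)[:2]
for ax in [(.5195,.0483),(.5218,.0546),(.521,.0515)]:
  e=g-ax; print(np.hypot(*e), np.arctan2(e[1],e[0])+1.901-.051)
```

```text
[[0.4866, -0.0875, 0.0985], [0.492, -0.0888, 0.1024], [0.4978, -0.0903, 0.1029]]
[[0.4855, -0.0914, 0.101], [0.4911, -0.0928, 0.1036], [0.4968, -0.0942, 0.1043]]
[[0.4848, -0.0956, 0.0998], [0.4904, -0.0969, 0.1025], [0.4962, -0.0983, 0.1028]]
467 [ 0.48355665 -0.10464019  0.09427755] [ 0.50379745 -0.08433449  0.10514833] [ 0.49311746 -0.09404241  0.10243806] ((0.4936991333961487, -0.09438779950141907), 0.010433511808514595)
[ 0.44025708 -0.15994691  0.23566268]
0.14476670493699048 0.09593778103283651
0.15138445377517876 0.08858319023402744
0.14818916244979582 0.08992038791877016
```

Request:
{"name": "play_rows", "arguments": {"plan": [[[0.019,0.009,0.01,-0.025,1],[0.019,0.009,0.01,-0.025,1],[0.019,0.009,0.01,0,1],[0.019,0.009,0.01,0,1],[0,0,0.01,0,1],[0,0,0.01,0,1],[0,0,0,0,1],[0,0,0,0,1],[0,0,0,0,1],[0,0,0,0,1]]]}}

```text
time_s: 2.65
ee_pos: [0.4902, -0.0938, 0.1718]
orientation: [[0.205, 0.979, -0.015], [0.979, -0.205, 0.003], [0.0, -0.015, -1.0]]
ft_force: [0.3, -0.7, 0.6]
grip_width: 0.0916
```

```bash
cat > fitw.py <<'E'
from h import *
import sys
c=cap("wrist"); n=sys.argv[1]; save(c,n); P=cloud(c); o=r.get_obs()
z=P[...,2]; hsv=cv2.cvtColor(c["img"],cv2.COLOR_RGB2HSV).astype(int)
near=np.hypot(P[...,0]-.5215,P[...,1]-.052)
for nm,m in [("grip",(z>.09)&(z<.115)&(np.abs(near-.15)<.03)),("pointer",(abs(hsv[...,0]-25)<8)&(hsv[...,1]>150)&(z>.052)&(z<.07)&(near<.12)),("red",((hsv[...,0]<8)|(hsv[...,0]>172))&(hsv[...,1]>120)&(z>.04)&(z<.07)&(near<.08)),("green",(abs(hsv[...,0]-65)<20)&(hsv[...,1]>100)&(z>.09)&(near<.18))]:
    q=P[m]
    if len(q)>4: print(nm,len(q),cv2.minEnclosingCircle(q[:,:2].astype(np.float32)),np.median(q,0).round(4))
m=(abs(z-.05)<.004)&(near<.075); q=P[m][:,:2]; print("disc",len(q),cv2.minEnclosingCircle(q.astype(np.float32)) if len(q) else "")
print(o["time_s"],o["ee_pos"],o["orientation"].round(3).tolist(),o["ft_force"],o["grip_width"])
E
python3 fitw.py w2
```

```text
grip 614 ((0.4935874938964844, -0.09457246959209442), 0.010830928571522236) [ 0.4943 -0.0922  0.1023]
pointer 971 ((0.44451668858528137, 0.04872759431600571), 0.0234589371830225) [0.4353 0.048  0.0617]
disc 11566 ((0.5216826796531677, 0.051108021289110184), 0.06812088936567307)
2.7 [ 0.49019056 -0.09393866  0.17186594] [[0.205, 0.979, -0.015], [0.979, -0.205, 0.003], [0.0, -0.015, -1.0]] [ 0.41437222 -0.231074    0.00211679] 0.09194184378986418
```

View pics/w2.png

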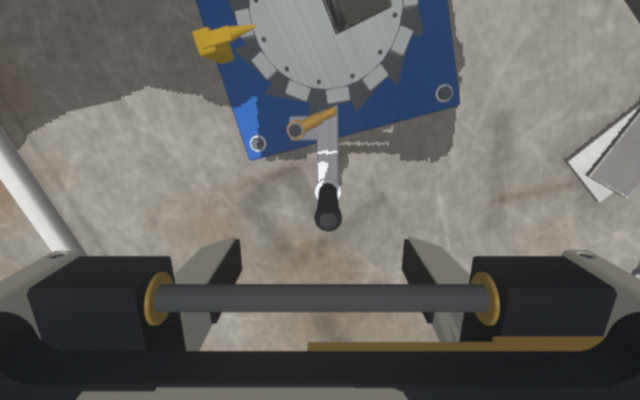

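The grip head is at (328,217), between the fingers. The disc circle gives the axis at (0.5217, 0.0511), lever angle about 0.09. Now I descend and cage the grip.

Request:
{"name": "play_rows", "arguments": {"plan": [[[0,0.002,0.012,0,1],[0,0.002,0.012,0,1],[0,0.001,0.012,0,1],[0,0,0.012,0,1],[0,0,0.012,0,0.3],[0,0,0.012,0,0],[0,0,0.012,0,-0.3],[0,0,0.007,0,-0.43],[0,0,0,0,-0.43],[0,0,0,0,-0.43]]]}}

```text
time_s: 3.53
ee_pos: [0.4974, -0.1005, 0.0834]
orientation: [[0.214, 0.977, -0.003], [0.977, -0.214, -0.001], [-0.002, -0.003, -1.0]]
ft_force: [0.2, 0.3, -0.1]
grip_width: 0.0561
```

Request:
{"name": "play_rows", "arguments": {"plan": [[[0.0025,-0.0025,0.001,0,-0.43],[0.0025,-0.0025,0.001,0,-0.43],[0,0,0.001,0,-0.43],[0,0,0,0,-0.43],[0,0,0,0,-0.43],[0,0,0,0,-0.43],[0,0,0,0,-0.43],[0,0,0,0,-0.43],[0,0,0,0,-0.43],[0,0,0,0,-0.43]]]}}

```text
time_s: 4.37
ee_pos: [0.4951, -0.0942, 0.0834]
orientation: [[0.215, 0.977, 0.002], [0.977, -0.215, -0.002], [-0.001, 0.003, -1.0]]
ft_force: [-0.0, -0.2, 0.2]
grip_width: 0.0261
```

Request:
{"name": "play_rows", "arguments": {"plan": [[[0.0003,0.0093,0,-0.06,-0.43],[0.0003,0.0093,0,-0.06,-0.43],[0.0003,0.0093,0,-0.06,-0.43],[0.0003,0.0093,0,-0.06,-0.43],[0.0003,0.0093,0,-0.06,-0.43],[0.0003,0.0093,0,-0.06,-0.43],[0.0003,0.0093,0,-0.06,-0.43],[0.0003,0.0093,0,-0.06,-0.43],[0.0003,0.0093,0,-0.06,-0.43],[0.0003,0.005,0,-0.04,-0.43]]]}}

```text
time_s: 5.2
ee_pos: [0.5774, -0.0876, 0.0808]
orientation: [[-0.378, 0.926, -0.014], [0.926, 0.378, -0.003], [0.003, -0.014, -1.0]]
ft_force: [-1.5, -1.6, 1.4]
grip_width: 0.0261
```

```bash
cat > st.py <<'E'
from h import *
o=r.get_obs(); p=o["ee_pos"]; R=o["orientation"]
def st():
    e=p[:2]-[.5217,.0511]; q=np.arctan2(e[1],e[0])+1.901-.051; ya=np.arctan2(R[1,1],R[0,1])
    print("t",o["time_s"],"q_tool",q.round(3),"rad",np.hypot(*e).round(4),"q_orient",(ya+.279).round(3),"z",p[2].round(4),"F tan/rad",(R[:,1]@o["ft_force"]).round(2),(R[:,0]@o["ft_force"]).round(2),"w",o["grip_width"].round(4))
st()
E
python3 st.py
```

```text
Traceback (most recent call last):
  File "st.py", line 6, in <module>
    st()
    ~~^^
  File "st.py", line 5, in st
    print("t",o["time_s"],"q_tool",q.round(3),"rad",np.hypot(*e).round(4),"q_orient",(ya+.279).round(3),"z",p[2].round(4),"F tan/rad",(R[:,1]@o["ft_force"]).round(2),(R[:,0]@o["ft_force"]).round(2),"w",o["grip_width"].round(4))
                                                                                                                                                                                                          ^^^^^^^^^^^^^^^^^^^^^
AttributeError: 'float' object has no attribute 'round'
```

Request:
{"name": "play_rows", "arguments": {"plan": [[[0.0002,0.003,0,-0.015,-0.43],[0.0002,0.003,0,-0.015,-0.43],[0,0.003,0,-0.01,-0.43],[0,0.003,0,0,-0.43],[0,0.003,0,0,-0.43],[0,0.003,0,0,-0.43],[0,0.003,0,0,-0.43],[0,0.003,0,0,-0.43],[0,0.003,0,0,-0.43],[0,0.003,0,0,-0.43]]]}}

```text
time_s: 6.03
ee_pos: [0.5857, -0.0849, 0.0773]
orientation: [[-0.407, 0.912, -0.054], [0.914, 0.406, -0.018], [0.006, -0.057, -0.998]]
ft_force: [-12.3, -3.9, 8.9]
grip_width: 0.0263
```

```bash
sed -i 's/o\["grip_width"\].round(4)/round(float(o["grip_width"]),4)/' st.py; python3 st.py; python3 fitw.py w3
```

```text
t 6.0333 q_tool 0.719 rad 0.1503 q_orient 0.698 z 0.0773 F tan/rad -13.3 1.44 w 0.0263
grip 1784 ((0.5846694111824036, -0.08011437952518463), 0.023262349888682365) [ 0.5792 -0.0779  0.1002]
disc 16473 ((0.5310719013214111, 0.027801984921097755), 0.06282075494527817)
6.0833 [ 0.58567919 -0.08492486  0.07724761] [[-0.406, 0.912, -0.055], [0.914, 0.406, -0.018], [0.006, -0.057, -0.998]] [-9.92638073 -4.18683321 11.14181047] 0.0262281619319433
```

View pics/w3.png

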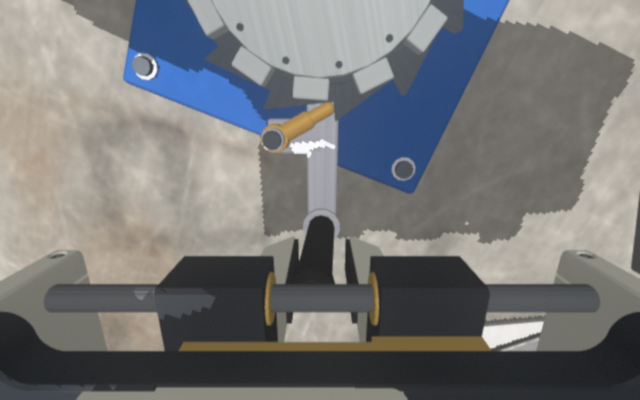

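At the forward stop: tool at q 0.719 less the 0.027 cage slack gives 0.692, with 13 N. Now the back swing.

Request:
{"name": "play_rows", "arguments": {"plan": [[[0.0003,-0.0115,-0.0006,0.075,-0.43],[0.0003,-0.0115,-0.0006,0.075,-0.43],[0.0003,-0.0115,-0.0006,0.075,-0.43],[0.0003,-0.0115,-0.0006,0.075,-0.43],[0.0003,-0.0115,-0.0006,0.075,-0.43],[0.0003,-0.0115,-0.0006,0.075,-0.43],[0.0003,-0.0115,0,0.075,-0.43],[0.0003,-0.0115,0,0.075,-0.43],[0.0003,-0.0115,0,0.075,-0.43],[0.0001,-0.003,0,0.02,-0.43]]]}}

```text
time_s: 6.92
ee_pos: [0.485, -0.091, 0.0879]
orientation: [[0.311, 0.95, -0.039], [0.95, -0.312, -0.016], [-0.027, -0.032, -0.999]]
ft_force: [0.0, -0.6, -0.2]
grip_width: 0.026
```

```bash
python3 st.py
```

```text
t 6.9167 q_tool 0.026 rad 0.1468 q_orient -0.039 z 0.0879 F tan/rad 0.22 -0.59 w 0.026
```

Request:
{"name": "play_rows", "arguments": {"plan": [[[-0.0005,-0.003,0.001,0,-0.43],[-0.0005,-0.003,0.001,0,-0.43],[-0.0005,-0.003,0.001,0,-0.43],[-0.0005,-0.003,0.001,0,-0.43],[-0.0005,-0.003,0,0,-0.43],[-0.0005,-0.003,0,0,-0.43],[0,-0.003,0,0,-0.43],[0,-0.003,0,0,-0.43],[0,0,0,0,-0.43],[0,0,0,0,-0.43]]]}}

```text
time_s: 7.75
ee_pos: [0.4778, -0.0894, 0.087]
orientation: [[0.303, 0.953, -0.007], [0.953, -0.303, -0.018], [-0.019, -0.002, -1.0]]
ft_force: [-0.4, 0.2, 0.0]
grip_width: 0.0261
```

```bash
python3 st.py; python3 -c "
from h import *
print(r.get_obs()['orientation'].round(3).tolist())
c=cap('side'); save(c,'s2'); a=c['img'][165:255,245:340,::-1]; cv2.imwrite('pics/s2c.png',cv2.resize(a,None,fx=6,fy=6,interpolation=2))"
```

```text
t 7.75 q_tool -0.024 rad 0.1472 q_orient -0.028 z 0.087 F tan/rad -0.46 0.05 w 0.0261
[[0.303, 0.953, -0.007], [0.953, -0.303, -0.018], [-0.019, -0.002, -1.0]]
```

View pics/s2c.png

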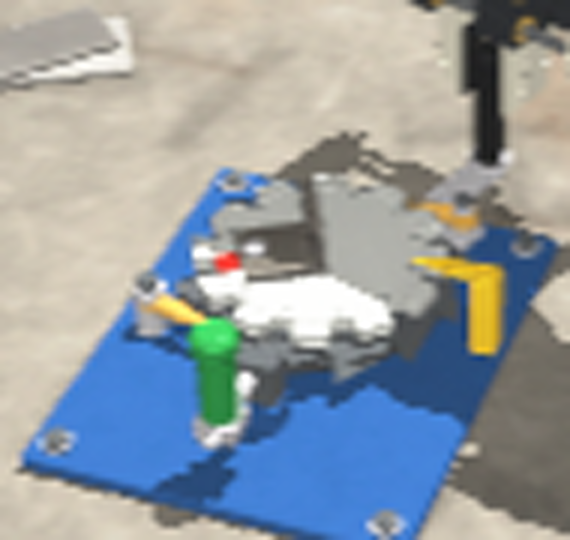

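Request:
{"name": "play_rows", "arguments": {"plan": [[[0.0,0.0115,0,-0.075,-0.43],[0.0,0.0115,0,-0.075,-0.43],[0.0002,0.0115,0,-0.075,-0.43],[0.0002,0.0115,0,-0.075,-0.43],[0.0002,0.0115,0,-0.075,-0.43],[0.0002,0.0115,0,-0.075,-0.43],[0.0002,0.0115,0,-0.075,-0.43],[0.0002,0.0115,0,-0.075,-0.43],[0.0002,0.0115,0,-0.075,-0.43],[0.0001,0.003,0,-0.02,-0.43]]]}}

```text
time_s: 8.63
ee_pos: [0.5724, -0.0865, 0.0805]
orientation: [[-0.412, 0.911, -0.035], [0.911, 0.411, -0.018], [-0.002, -0.04, -0.999]]
ft_force: [-1.7, -0.8, 2.0]
grip_width: 0.0261
```

```bash
cat >> st.py <<'E'
import sys
if len(sys.argv)>1:
    c=cap("side"); P=cloud(c); h=cv2.cvtColor(c["img"],cv2.COLOR_RGB2HSV).astype(int)
    near=np.hypot(P[...,0]-.5217,P[...,1]-.0511)
    m=((h[...,0]<8)|(h[...,0]>172))&(h[...,1]>120)&(abs(P[...,2]-.052)<.015)&(near<.08)
    q=P[m]; 
    if len(q):
        e=q.mean(0)[:2]-[.5217,.0511]; print("red n",len(q),"short of pointer deg",(180-np.degrees(np.arctan2(e[1],e[0])-.051)).round(1),np.hypot(*e).round(3))
print(R.round(3)[:,2])
E
python3 st.py 1
```

```text
t 8.6333 q_tool 0.632 rad 0.1466 q_orient 0.703 z 0.0805 F tan/rad -1.93 -0.06 w 0.0261
red n 12 short of pointer deg 124.2 0.051
[-0.035 -0.018 -0.999]
```

Request:
{"name": "play_rows", "arguments": {"plan": [[[-0.0005,0.004,0,0,-0.43],[-0.0005,0.004,0,0,-0.43],[-0.0005,0.004,0,0,-0.43],[-0.0005,0.003,0,0,-0.43],[-0.0005,0.003,0,0,-0.43],[-0.0005,0.003,0,0,-0.43],[0,0.003,0,0,-0.43],[0,0.003,0,0,-0.43],[0,0.003,0,0,-0.43],[0,0.003,0,0,-0.43]]]}}

```text
time_s: 9.52
ee_pos: [0.5844, -0.0832, 0.0768]
orientation: [[-0.396, 0.915, -0.075], [0.918, 0.395, -0.031], [0.001, -0.082, -0.997]]
ft_force: [-11.5, -5.0, 11.0]
grip_width: 0.0263
```

```bash
python3 st.py 1
```

```text
t 9.5167 q_tool 0.716 rad 0.1482 q_orient 0.686 z 0.0768 F tan/rad -13.43 -0.06 w 0.0263
red n 12 short of pointer deg 119.1 0.051
[-0.075 -0.031 -0.997]
```

The mark is now 119° short, so 4 more swings. I'll run the back swing and its press in one block.

Request:
{"name": "play_rows", "arguments": {"plan": [[[0,-0.012,-0.0003,0.073,-0.43],[0,-0.012,-0.0003,0.073,-0.43],[0,-0.012,-0.0003,0.073,-0.43],[0,-0.012,-0.0003,0.073,-0.43],[0,-0.012,-0.0003,0.073,-0.43],[0,-0.012,0,0.073,-0.43],[0,-0.012,0,0.073,-0.43],[0,-0.012,0,0.073,-0.43],[0,-0.012,0,0.073,-0.43],[0,-0.003,0,0.02,-0.43]]]}}

```text
time_s: 10.4
ee_pos: [0.4812, -0.0909, 0.0882]
orientation: [[0.301, 0.952, -0.058], [0.953, -0.303, -0.028], [-0.044, -0.047, -0.998]]
ft_force: [1.0, -0.6, -1.2]
grip_width: 0.0261
```

Request:
{"name": "play_rows", "arguments": {"plan": [[[-0.0002,-0.003,0.001,0,-0.43],[-0.0002,-0.003,0.001,0,-0.43],[-0.0002,-0.003,0.001,0,-0.43],[-0.0002,-0.003,0.001,0,-0.43],[0,-0.003,0,0,-0.43],[0,-0.003,0,0,-0.43],[0,-0.003,0,0,-0.43],[0,-0.003,0,0,-0.43],[0,0,0,0,-0.43],[0,0,0,0,-0.43]]]}}

```text
time_s: 11.23
ee_pos: [0.4786, -0.089, 0.0889]
orientation: [[0.288, 0.957, -0.021], [0.957, -0.289, -0.033], [-0.037, -0.011, -0.999]]
ft_force: [-0.3, -0.1, 0.3]
grip_width: 0.0263
```

```bash
python3 st.py 1
```

```text
t 11.2333 q_tool -0.019 rad 0.1466 q_orient -0.014 z 0.0889 F tan/rad -0.25 -0.24 w 0.0263
red n 12 short of pointer deg 118.7 0.051
[-0.021 -0.033 -0.999]
```

Request:
{"name": "play_rows", "arguments": {"plan": [[[0.0,0.012,0,-0.073,-0.43],[0.0,0.012,0,-0.073,-0.43],[0.0,0.012,0,-0.073,-0.43],[0.0,0.012,0,-0.073,-0.43],[0.0,0.012,0,-0.073,-0.43],[0.0,0.012,0,-0.073,-0.43],[0.0,0.012,0,-0.073,-0.43],[0.0,0.012,0,-0.073,-0.43],[0.0,0.012,0,-0.073,-0.43],[0.0,0.003,0,-0.02,-0.43]]]}}

```text
time_s: 12.12
ee_pos: [0.5808, -0.0851, 0.0816]
orientation: [[-0.411, 0.91, -0.045], [0.911, 0.41, -0.031], [-0.01, -0.054, -0.998]]
ft_force: [-1.3, -0.6, 2.3]
grip_width: 0.0264
```

Request:
{"name": "play_rows", "arguments": {"plan": [[[-0.0003,0.004,0,0,-0.43],[-0.0003,0.004,0,0,-0.43],[-0.0003,0.004,0,0,-0.43],[-0.0003,0.003,0,0,-0.43],[0,0.003,0,0,-0.43],[0,0.003,0,0,-0.43],[0,0.003,0,0,-0.43],[0,0.003,0,0,-0.43],[0,0,0,0,-0.43],[0,0,0,0,-0.43]]]}}

```text
time_s: 12.95
ee_pos: [0.5831, -0.0854, 0.0772]
orientation: [[-0.389, 0.917, -0.091], [0.921, 0.386, -0.047], [-0.008, -0.102, -0.995]]
ft_force: [0.6, -0.9, -0.2]
grip_width: 0.0262
```

```bash
python3 st.py 1
```

```text
t 12.95 q_tool 0.702 rad 0.1497 q_orient 0.677 z 0.0772 F tan/rad 0.19 -1.05 w 0.0262
red n 10 short of pointer deg 89.4 0.052
[-0.091 -0.047 -0.995]
```

Request:
{"name": "play_rows", "arguments": {"plan": [[[0,-0.012,-0.0003,0.073,-0.43],[0,-0.012,-0.0003,0.073,-0.43],[0,-0.012,-0.0003,0.073,-0.43],[0,-0.012,-0.0003,0.073,-0.43],[0,-0.012,-0.0003,0.073,-0.43],[0,-0.012,0,0.073,-0.43],[0,-0.012,0,0.073,-0.43],[0,-0.012,0,0.073,-0.43],[0,-0.012,0,0.073,-0.43],[0,-0.003,0,0.02,-0.43]]]}}

```text
time_s: 13.83
ee_pos: [0.4795, -0.0911, 0.0892]
orientation: [[0.309, 0.948, -0.071], [0.949, -0.313, -0.04], [-0.061, -0.055, -0.997]]
ft_force: [0.6, -0.6, -0.6]
grip_width: 0.0262
```

Request:
{"name": "play_rows", "arguments": {"plan": [[[-0.0002,-0.003,0.001,0,-0.43],[-0.0002,-0.003,0.001,0,-0.43],[-0.0002,-0.003,0.001,0,-0.43],[-0.0002,-0.003,0.001,0,-0.43],[0,-0.003,0.001,0,-0.43],[0,-0.003,0,0,-0.43],[0,-0.003,0,0,-0.43],[0,0,0,0,-0.43],[0,0,0,0,-0.43],[0,0,0,0,-0.43]]]}}

```text
time_s: 14.67
ee_pos: [0.4789, -0.0899, 0.0896]
orientation: [[0.297, 0.954, -0.035], [0.953, -0.298, -0.045], [-0.053, -0.02, -0.998]]
ft_force: [0.1, -0.8, -1.0]
grip_width: 0.0263
```

```bash
python3 st.py 1
```

```text
t 14.6667 q_tool -0.016 rad 0.1474 q_orient -0.024 z 0.0896 F tan/rad 0.36 -0.73 w 0.0263
red n 9 short of pointer deg 90.3 0.051
[-0.035 -0.045 -0.998]
```

Request:
{"name": "play_rows", "arguments": {"plan": [[[0.0,0.012,0,-0.073,-0.43],[0.0,0.012,0,-0.073,-0.43],[0.0,0.012,0,-0.073,-0.43],[0.0,0.012,0,-0.073,-0.43],[0.0,0.012,0,-0.073,-0.43],[0.0,0.012,0,-0.073,-0.43],[0.0,0.012,0,-0.073,-0.43],[0.0,0.012,0,-0.073,-0.43],[0.0,0.012,0,-0.073,-0.43],[0.0,0.003,0,-0.02,-0.43]]]}}

```text
time_s: 15.55
ee_pos: [0.582, -0.0871, 0.0816]
orientation: [[-0.401, 0.914, -0.056], [0.916, 0.399, -0.044], [-0.018, -0.069, -0.997]]
ft_force: [-1.1, 0.2, 2.1]
grip_width: 0.0259
```

Request:
{"name": "play_rows", "arguments": {"plan": [[[-0.0003,0.004,0,0,-0.43],[-0.0003,0.004,0,0,-0.43],[-0.0003,0.004,0,0,-0.43],[0,0.003,0,0,-0.43],[0,0.003,0,0,-0.43],[0,0.003,0,0,-0.43],[0,0,0,0,-0.43],[0,0,0,0,-0.43],[0,0,0,0,-0.43],[0,0,0,0,-0.43]]]}}

```text
time_s: 16.38
ee_pos: [0.5841, -0.0872, 0.078]
orientation: [[-0.382, 0.92, -0.09], [0.924, 0.378, -0.055], [-0.017, -0.104, -0.994]]
ft_force: [-0.3, 0.2, -0.1]
grip_width: 0.0259
```

```bash
python3 st.py 1
```

```text
t 16.3833 q_tool 0.703 rad 0.1517 q_orient 0.669 z 0.078 F tan/rad -0.17 0.27 w 0.0259
red n 11 short of pointer deg 60.7 0.05
[-0.09  -0.055 -0.994]
```

The mark is 60.7° short: two more swings. Tilt is steady.

Request:
{"name": "play_rows", "arguments": {"plan": [[[0,-0.012,-0.0003,0.073,-0.43],[0,-0.012,-0.0003,0.073,-0.43],[0,-0.012,-0.0003,0.073,-0.43],[0,-0.012,-0.0003,0.073,-0.43],[0,-0.012,-0.0003,0.073,-0.43],[0,-0.012,0,0.073,-0.43],[0,-0.012,0,0.073,-0.43],[0,-0.012,0,0.073,-0.43],[0,-0.012,0,0.073,-0.43],[0,-0.003,0,0.02,-0.43]]]}}

```text
time_s: 17.27
ee_pos: [0.4797, -0.0932, 0.0901]
orientation: [[0.312, 0.947, -0.074], [0.947, -0.316, -0.051], [-0.071, -0.054, -0.996]]
ft_force: [0.7, -0.7, -0.2]
grip_width: 0.026
```

Request:
{"name": "play_rows", "arguments": {"plan": [[[0,-0.003,0.001,0,-0.43],[0,-0.003,0.001,0,-0.43],[0,-0.003,0.001,0,-0.43],[0,-0.003,0.001,0,-0.43],[0,-0.003,0.001,0,-0.43],[0,-0.003,0,0,-0.43],[0,-0.003,0,0,-0.43],[0,0,0,0,-0.43],[0,0,0,0,-0.43],[0,0,0,0,-0.43]]]}}

```text
time_s: 18.1
ee_pos: [0.478, -0.0918, 0.0901]
orientation: [[0.299, 0.953, -0.041], [0.952, -0.301, -0.056], [-0.065, -0.022, -0.998]]
ft_force: [-0.3, -0.8, -0.3]
grip_width: 0.0264
```

Request:
{"name": "play_rows", "arguments": {"plan": [[[0.0,0.012,0,-0.073,-0.43],[0.0,0.012,0,-0.073,-0.43],[0.0,0.012,0,-0.073,-0.43],[0.0,0.012,0,-0.073,-0.43],[0.0,0.012,0,-0.073,-0.43],[0.0,0.012,0,-0.073,-0.43],[0.0,0.012,0,-0.073,-0.43],[0.0,0.012,0,-0.073,-0.43],[0.0,0.012,0,-0.073,-0.43],[0.0,0.003,0,-0.02,-0.43]]]}}

```text
time_s: 18.93
ee_pos: [0.5811, -0.0893, 0.0809]
orientation: [[-0.402, 0.913, -0.063], [0.915, 0.399, -0.054], [-0.024, -0.08, -0.997]]
ft_force: [-1.8, -0.7, 0.6]
grip_width: 0.0262
```

Request:
{"name": "play_rows", "arguments": {"plan": [[[0,0.004,0,0,-0.43],[0,0.004,0,0,-0.43],[0,0.004,0,0,-0.43],[0,0.003,0,0,-0.43],[0,0.003,0,0,-0.43],[0,0.003,0,0,-0.43],[0,0,0,0,-0.43],[0,0,0,0,-0.43],[0,0,0,0,-0.43],[0,0,0,0,-0.43]]]}}

```text
time_s: 19.77
ee_pos: [0.5845, -0.088, 0.0776]
orientation: [[-0.385, 0.918, -0.095], [0.923, 0.38, -0.066], [-0.024, -0.113, -0.993]]
ft_force: [-0.4, 0.5, 0.3]
grip_width: 0.0263
```

```bash
python3 st.py 1
```

```text
t 19.7667 q_tool 0.704 rad 0.1526 q_orient 0.671 z 0.0776 F tan/rad -0.25 0.6 w 0.0263
red n 9 short of pointer deg 30.3 0.05
[-0.095 -0.066 -0.993]
```

Request:
{"name": "play_rows", "arguments": {"plan": [[[0.0003,-0.012,-0.0003,0.073,-0.43],[0.0003,-0.012,-0.0003,0.073,-0.43],[0.0003,-0.012,-0.0003,0.073,-0.43],[0.0003,-0.012,-0.0003,0.073,-0.43],[0.0003,-0.012,-0.0003,0.073,-0.43],[0.0003,-0.012,0,0.073,-0.43],[0.0003,-0.012,0,0.073,-0.43],[0.0003,-0.012,0,0.073,-0.43],[0.0003,-0.012,0,0.073,-0.43],[0,-0.003,0,0.02,-0.43]]]}}

```text
time_s: 20.65
ee_pos: [0.4802, -0.0917, 0.0901]
orientation: [[0.309, 0.948, -0.078], [0.948, -0.314, -0.061], [-0.082, -0.055, -0.995]]
ft_force: [0.0, -0.7, -0.1]
grip_width: 0.026
```

Request:
{"name": "play_rows", "arguments": {"plan": [[[0,-0.003,0.001,0,-0.43],[0,-0.003,0.001,0,-0.43],[0,-0.003,0.001,0,-0.43],[0,-0.003,0.001,0,-0.43],[0,-0.003,0.001,0,-0.43],[0,-0.003,0,0,-0.43],[0,-0.003,0,0,-0.43],[0,0,0,0,-0.43],[0,0,0,0,-0.43],[0,0,0,0,-0.43]]]}}

```text
time_s: 21.48
ee_pos: [0.4786, -0.0903, 0.0902]
orientation: [[0.296, 0.954, -0.045], [0.952, -0.298, -0.066], [-0.076, -0.023, -0.997]]
ft_force: [0.3, -0.2, -0.0]
grip_width: 0.0267
```

Request:
{"name": "play_rows", "arguments": {"plan": [[[0.0,0.012,0,-0.073,-0.43],[0.0,0.012,0,-0.073,-0.43],[0.0,0.012,0,-0.073,-0.43],[0.0,0.012,0,-0.073,-0.43],[0.0,0.012,0,-0.073,-0.43],[0.0,0.012,0,-0.073,-0.43],[0.0,0.012,0,-0.073,-0.43],[0.0,0.012,0,-0.073,-0.43],[0.0,0.012,0,-0.073,-0.43],[0.0,0.003,0,-0.02,-0.43]]]}}

```text
time_s: 22.32
ee_pos: [0.5816, -0.0875, 0.0805]
orientation: [[-0.405, 0.912, -0.068], [0.914, 0.401, -0.064], [-0.032, -0.088, -0.996]]
ft_force: [-1.7, -0.6, 1.9]
grip_width: 0.0263
```

Request:
{"name": "play_rows", "arguments": {"plan": [[[0,0.004,0,0,-0.43],[0,0.004,0,0,-0.43],[0,0.004,0,0,-0.43],[0,0.003,0,0,-0.43],[0,0.003,0,0,-0.43],[0,0.003,0,0,-0.43],[0,0,0,0,-0.43],[0,0,0,0,-0.43],[0,0,0,0,-0.43],[0,0,0,0,-0.43]]]}}

```text
time_s: 23.15
ee_pos: [0.5836, -0.087, 0.0769]
orientation: [[-0.386, 0.917, -0.102], [0.922, 0.38, -0.077], [-0.032, -0.123, -0.992]]
ft_force: [0.0, 1.3, 0.1]
grip_width: 0.026
```

```bash
python3 st.py 1
```

```text
t 23.15 q_tool 0.7 rad 0.1513 q_orient 0.672 z 0.0769 F tan/rad 0.49 1.2 w 0.026
red n 9 short of pointer deg 360.6 0.048
[-0.102 -0.077 -0.992]
```

The red mark is at the pointer (0.6°). I release, lift and go to the knob.

Request:
{"name": "play_rows", "arguments": {"plan": [[[0,0.0,0,0,0.5],[0,0,0,0,0.5],[0,0,0,0,0.5],[0,0,0,0,0.5],[0,0,-0.01,0,0.5],[0,0,-0.02,0,0.5],[0,0,-0.025,0,0.5],[0,0,-0.025,0,0.5],[0,0,-0.025,0,0.5],[0,0,-0.02,0,0.5]]]}}

```text
time_s: 24.03
ee_pos: [0.594, -0.0766, 0.204]
orientation: [[-0.387, 0.916, -0.11], [0.922, 0.38, -0.075], [-0.026, -0.13, -0.991]]
ft_force: [0.9, 0.2, -0.9]
grip_width: 0.0689
```

Request:
{"name": "play_rows", "arguments": {"plan": [[[0,0,0,-0.123,0.5],[0,0,0,-0.123,0.5],[0,0,0,-0.123,0.5],[0,0,0,-0.123,0.5],[0,0,0,-0.123,0.5],[0,0,0,-0.123,0.5],[0,0,0,-0.123,0.5],[0,0,0,-0.123,0.5],[0,0,0,-0.123,0.5],[0,0,0,-0.123,0.5]]]}}

```text
time_s: 24.87
ee_pos: [0.5986, -0.074, 0.221]
orientation: [[-0.993, -0.079, -0.092], [-0.072, 0.995, -0.076], [0.098, -0.069, -0.993]]
ft_force: [-0.0, -0.8, 0.3]
grip_width: 0.0689
```

```bash
cat > kn.py <<'E'
from h import *
o=r.get_obs(); p=o["ee_pos"]; R=o["orientation"]
u=np.array([-.051,.9987])
d=np.array([.5217,.0511])+.136*u-p[:2]
print(o["time_s"],p.round(4),R.round(3).tolist(),"to knob tool x,y",(R[:2,0]@d).round(4),(R[:2,1]@d).round(4),"y ang",np.degrees(np.arctan2(R[1,1],R[0,1])).round(1),o["joint_positions"].round(0))
E
python3 kn.py; python3 st.py 1|sed -n 2p
```

```text
24.8667 [ 0.5986 -0.074   0.221 ] [[-0.993, -0.079, -0.092], [-0.072, 0.995, -0.076], [0.098, -0.069, -0.993]] to knob tool x,y 0.0645 0.2661 y ang 94.5 [ 27.  33. -43.  88.  26.  74.  73.]
red n 9 short of pointer deg 360.3 0.048
```

Request:
{"name": "play_rows", "arguments": {"plan": [[[0.008,0.0265,0,0,0.5],[0.008,0.0265,0,0,0.5],[0.008,0.0265,0,0,0.5],[0.008,0.0265,0,0,0.5],[0.008,0.0265,0,0,0.5],[0.008,0.0265,0,0,0.5],[0.008,0.0265,0,0,0.5],[0.008,0.0265,0,0,0.5],[0.001,0.0265,0,0,0.5],[0,0.0265,0,0,0.5]]]}}

```text
time_s: 25.75
ee_pos: [0.514, 0.1867, 0.2137]
orientation: [[-0.995, -0.041, -0.088], [-0.034, 0.996, -0.078], [0.091, -0.075, -0.993]]
ft_force: [0.9, 0.0, -0.3]
grip_width: 0.0692
```

```bash
python3 kn.py;  python3 fitw.py w4
```

```text
25.75 [0.514  0.1867 0.2137] [[-0.995, -0.041, -0.088], [-0.034, 0.996, -0.078], [0.091, -0.075, -0.993]] to knob tool x,y -0.0008 0.0002 y ang 92.4 [  4.  30. -46.  95.  23.  71.  45.]
grip 641 ((0.514779269695282, 0.18870589137077332), 0.012398958206176758) [0.5131 0.189  0.1065]
pointer 444 ((0.4446561634540558, 0.05123124271631241), 0.023125648498535156) [0.4349 0.0514 0.0616]
red 114 ((0.4709472358226776, 0.04993625357747078), 0.00797121413052082) [0.472  0.0506 0.0525]
green 597 ((0.4852203130722046, 0.19227316975593567), 0.04032588750123978) [0.5127 0.1896 0.1067]
disc 8424 ((0.5217185616493225, 0.05325327441096306), 0.06854407489299774)
25.8 [0.51239032 0.1934248  0.21393719] [[-0.995, -0.047, -0.088], [-0.041, 0.996, -0.074], [0.091, -0.07, -0.993]] [-1.29351378  5.29458494  0.47834883] 0.0688990482129646
```

View pics/w4.png

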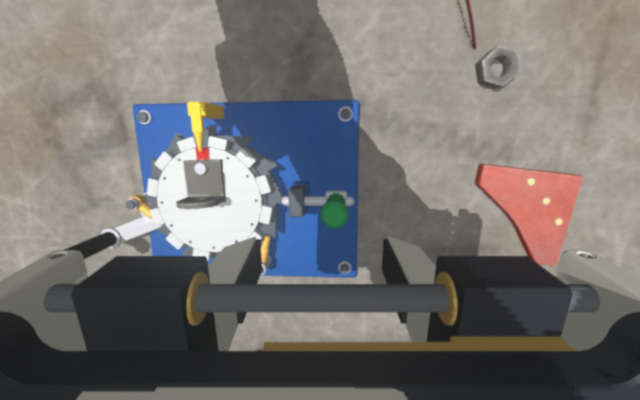

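The wrist view shows the red mark right at the pointer tip (202,153) and the knob head at (334,211). Knob is at (0.5148, 0.1887). Descending around it.

Request:
{"name": "play_rows", "arguments": {"plan": [[[-0.005,0.001,0.01,0,0.5],[-0.005,0.001,0.015,0,0.5],[-0.003,0.001,0.015,0,0.5],[0,0.001,0.015,0,0.5],[0,0,0.015,0,0.5],[0,0,0.015,0,0.5],[0,0,0.015,0,0.5],[0,0,0.015,0,0.5],[0,0,0.008,0,0.2],[0,0,0,0,0]]]}}

```text
time_s: 26.63
ee_pos: [0.5173, 0.1802, 0.0771]
orientation: [[-0.996, -0.024, -0.09], [-0.017, 0.997, -0.079], [0.092, -0.077, -0.993]]
ft_force: [-0.4, 0.3, 0.4]
grip_width: 0.0599
```

```bash
python3 kn.py
```

```text
26.6333 [0.5173 0.1802 0.0771] [[-0.996, -0.024, -0.09], [-0.017, 0.997, -0.079], [0.092, -0.077, -0.993]] to knob tool x,y 0.0024 0.0067 y ang 91.4 [  2.  39. -41. 103.  30.  57.  38.]
```

Request:
{"name": "play_rows", "arguments": {"plan": [[[0.001,0.003,-0.005,0,0.2],[0.001,0.003,-0.005,0,0],[0,0.001,0,0,-0.15],[0,0,0,0,-0.15],[0,0,0,0,-0.15],[0,0,0,0,-0.15],[0,0,0,0,-0.15],[0,0,0,0,-0.15],[0,0,0,0,-0.15],[0,0,0,0,-0.15]]]}}

```text
time_s: 27.47
ee_pos: [0.5184, 0.1886, 0.0905]
orientation: [[-0.996, -0.02, -0.086], [-0.013, 0.997, -0.077], [0.087, -0.076, -0.993]]
ft_force: [0.2, 1.1, 0.1]
grip_width: 0.0391
```

```bash
python3 kn.py;python3 st.py 1|sed -n 2p
```

```text
27.4667 [0.5184 0.1886 0.0905] [[-0.996, -0.02, -0.086], [-0.013, 0.997, -0.077], [0.087, -0.076, -0.993]] to knob tool x,y 0.0036 -0.0016 y ang 91.1 [  1.  38. -41. 102.  29.  58.  38.]
red n 10 short of pointer deg 358.6 0.048
```

Request:
{"name": "play_rows", "arguments": {"plan": [[[0.0005,-0.003,0,0,-0.15],[0.0005,-0.003,0,0,-0.15],[0.0005,-0.003,0,0,-0.15],[0,-0.003,0,0,-0.15],[0,-0.003,0,0,-0.15],[0,-0.003,0,0,-0.15],[0,-0.003,0,0,-0.15],[0,-0.003,0,0,-0.15],[0,-0.003,0,0,-0.15],[0,-0.003,0,0,-0.15]]]}}

```text
time_s: 28.35
ee_pos: [0.5172, 0.1613, 0.0928]
orientation: [[-0.996, -0.022, -0.085], [-0.016, 0.998, -0.068], [0.086, -0.066, -0.994]]
ft_force: [0.9, 18.7, -12.7]
grip_width: 0.0393
```

```bash
python3 kn.py;python3 st.py 1|sed -n 2p
```

```text
28.35 [0.5172 0.1613 0.0928] [[-0.996, -0.022, -0.085], [-0.016, 0.998, -0.068], [0.086, -0.066, -0.994]] to knob tool x,y 0.002 0.0256 y ang 91.3 [  4.  37. -42. 104.  29.  57.  41.]
red n 9 short of pointer deg 361.7 0.049
```

Request:
{"name": "play_rows", "arguments": {"plan": [[[0,-0.004,0,0,-0.15],[0,-0.004,0,0,-0.15],[0,-0.004,0,0,-0.15],[0,-0.004,0,0,-0.15],[0,-0.004,0,0,-0.15],[0,-0.004,0,0,-0.15],[0,-0.004,0,0,-0.15],[0,-0.004,0,0,-0.15],[0,-0.004,0,0,-0.15],[0,-0.004,0,0,-0.15]]]}}

```text
time_s: 29.23
ee_pos: [0.5167, 0.1607, 0.0942]
orientation: [[-0.996, -0.047, -0.076], [-0.047, 0.999, -0.004], [0.076, -0.0, -0.997]]
ft_force: [2.2, 15.3, -12.0]
grip_width: 0.039
```

The bolt hits a hard stop at 18 mm travel. I back off to centre the gap, then lift clear.

Request:
{"name": "play_rows", "arguments": {"plan": [[[0,0.003,0,0,-0.15],[0,0.003,0,0,-0.15],[0,0.003,0,0,0.1],[0,0,0,0,0.3],[0,0,0,0,0.3],[0,0,0,0,0.3],[0,0,-0.003,0,0.3],[0,0,-0.01,0,0.3],[0,0,-0.015,0,0.3],[0,0,-0.02,0,0.3]]]}}

```text
time_s: 30.07
ee_pos: [0.5175, 0.1662, 0.1412]
orientation: [[-0.995, -0.046, -0.084], [-0.046, 0.999, -0.01], [0.084, -0.006, -0.996]]
ft_force: [0.4, -0.0, 0.6]
grip_width: 0.0595
```

Request:
{"name": "play_rows", "arguments": {"plan": [[[0,0,-0.02,0,0.3],[0,0,-0.02,0,0.3],[0,0,-0.02,0,0.3],[0,0,-0.02,0,0.3],[0,0,-0.01,0,0.3],[0,0,0,0,0.3],[0,0,0,0,0.3],[0,0,0,0,0.3],[0,0,0,0,0.3],[0,0,0,0,0.3]]]}}

```text
time_s: 30.9
ee_pos: [0.5255, 0.1667, 0.2417]
orientation: [[-0.996, -0.046, -0.079], [-0.045, 0.999, -0.009], [0.08, -0.005, -0.997]]
ft_force: [0.2, 0.1, 0.3]
grip_width: 0.0597
```

```bash
python3 kn.py;python3 st.py 1|sed -n 2p; python3 fitw.py w5
```

```text
30.9 [0.5255 0.1667 0.2417] [[-0.996, -0.046, -0.079], [-0.045, 0.999, -0.009], [0.08, -0.005, -0.997]] to knob tool x,y 0.0098 0.0207 y ang 92.6 [ 11.  29. -49.  94.  20.  71.  51.]
red n 10 short of pointer deg 360.3 0.049
grip 591 ((0.5452995300292969, 0.0438430979847908), 0.14263862371444702) [ 0.5739 -0.0751  0.1031]
pointer 401 ((0.44453588128089905, 0.049705129116773605), 0.02306915447115898) [0.4349 0.0501 0.0617]
red 120 ((0.470989465713501, 0.048157162964344025), 0.00890413112938404) [0.4719 0.0501 0.0526]
green 506 ((0.49068352580070496, 0.16983988881111145), 0.035888560116291046) [0.5142 0.1705 0.1068]
disc 8459 ((0.5228580236434937, 0.05560580641031265), 0.07084706425666809)
31.0 [0.52554946 0.16663809 0.24170608] [[-0.996, -0.046, -0.08], [-0.045, 0.999, -0.009], [0.08, -0.005, -0.997]] [ 0.47915219 -0.41188345  0.17699936] 0.05949874464666099
```

View pics/w5.png

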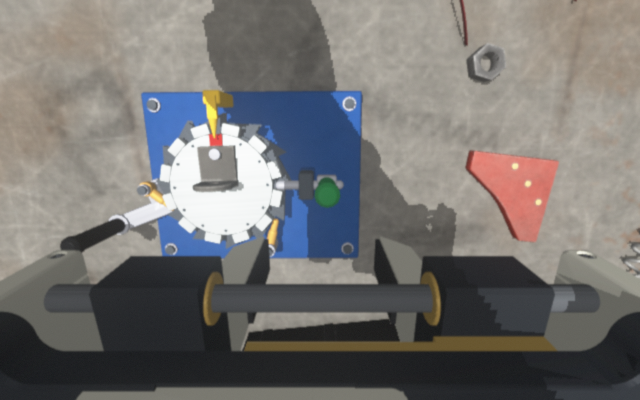

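The bolt nose is in the rim gap (285,184), the knob median has moved 19 mm, and the red mark stands at the pointer (215,140). The nut and magnet square look undisturbed. Handing in.

```bash
python3 -c "
from bench import r
print(r.sign_off())"
```

```text
the job is handed in; nothing more can be done
None
```

The table is locked with the red mark at the pointer, and the job was handed in at about 31 s of the 64 s allowed.

- **Turning:** I swung the lever stop to stop with the fingers loosely round the grip. It took six forward swings, the first a short one, and only the lever was used to turn the table.
- **Locking:** I pushed the green knob until it hit a firm stop. The tool force was about 19 N, and pressing further moved it only 0.6 mm.
- **Last checks, with the gripper lifted clear:**
  - The red mark measured within 1° of the pointer.
  - The knob measured about 19 mm of travel against the nominal 18 mm, which is within the camera error.
  - The bolt nose was visible in the rim gap, and the measured tool force was about zero.
- **Bystanders:** The nut and magnet square appeared undisturbed in the last picture. The yellow marker was out of view in that picture, so I did not check it again; the arm passed high over that area only in the first approach.
- **Tool tilt:** Pressing against the stops tilted the tool by up to about 7°, which caused no contact that I noticed.

No check failed.

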